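# Find the hidden release in the dowel rack's rail

## Task

The dowel rack is locked and its release tongue sits in a notch somewhere along the top edge of the front rail. Put a closed fingertip on that edge near its left end, stroke rightwards along the edge from there to feel for the notch, then press the tongue inside it fully down so that the brass keeper slides clear of the dowels, and move the hand away. Do not force the rack, do not touch the keeper or pick anything up, and leave the lamp parts and pliers where they are.

Things in the scene. Friction and masses are not known exactly. Their poses are not given: they have to be found in the camera images.
- rack: fixed wooden dowel rack, 150 (x) x 470 (y) x 101 mm high; origin at the centre of its underside, x towards its back, y to its left as the robot faces it. At its front stands the touch rail, a wooden bar 24 mm thick along y, flat top edge 90 mm above the shelf. Behind it a trough, then six dowels 99 mm behind the rail's centre line, and a thin turquoise upstand 78 mm high.
- rail_left (a point): left end (robot's left) of the touch rail, on the centre line of its top edge; axes as the rack, so the rail runs towards its -y. The edge is level and plain but for one notch (0.3 mm steps at 135 and 315 mm from here). The notch is 46 mm long, open to front and back, its centre anywhere from 160 to 290 mm from this end, different each time and not given
- rail_right (a point): right end of the touch rail, on the centre line of its top edge, 450 mm from rail_left
- tongue (a joint): dark wooden release tongue hidden inside the rail, 22 mm across, exposed only in the notch, whose floor it forms along its whole length, its top 6 mm below the rail's edge. Value: metres pressed straight down, 0 at rest to 0.008 fully down (top then 14 mm below the edge). Moves against a steady drag of about 5 N and stays where it is left
- keeper (a joint): sliding brass keeper bar with six tabs over the dowel tops, geared to the tongue: 2.5 mm of slide to the rack's left (+y) per 1 mm of tongue; 0 locked to 0.020 open. Not to be touched
- keeper_mid (a point): top of the keeper at its middle, 89 mm behind the rail's centre line, 100 mm above the shelf; the bar is 430 mm long along y and slides with its joint
- lantern_top_c (a point): centre of the loose pierced copper lantern top, a dome 96 mm across and 70 mm high with its loop
- finial_c (a point): centre of the loose turned brass finial, 34 mm across and 70 mm high, standing
- cup_shade_c (a point): centre of the loose pink glass cup shade, 68 mm across and 65 mm high, open upwards
- pliers_c (a point): centre of the loose steel round-nose pliers with red grips, lying flat, 120 mm long (along their x), 54 mm wide, 12 mm thick

How it is judged (in metres and radians):
On the way, in this order (a step that is already met when the one before it is completed fails the run):
1. a fingertip rests on the top edge of the rail within its leftmost 75 mm (contact force between the fingers and rack above 0.4 N and y of the grasp point in the frame of rail_left between -0.075 and 0.012 m and x of the grasp point in the frame of rail_left between -0.035 and 0.035 m and z of the grasp point in the frame of rail_left above 0 m), for 0.1 s.
2. the fingertip strokes the edge farther right, still touching it between 85 and 130 mm from the left end (contact force between the fingers and rack above 0.4 N and y of the grasp point in the frame of rail_left between -0.13 and -0.085 m and x of the grasp point in the frame of rail_left between -0.035 and 0.035 m and z of the grasp point in the frame of rail_left above 0 m), for 0.1 s.
3. the fingers press the tongue in the notch fully down (6.5 of its 8 mm) (value of joint tongue above 0.0065 m and value of joint keeper above 0.0155 m and contact force between the fingers and tongue above 0.5 N), for 0.1 s.
At the end, for the whole second after the job is handed in: The tongue is at least 6.5 mm down and stays there, the keeper has slid at least 15.5 mm, and each lamp part and the pliers lie still within 20 mm of where they began (value of joint tongue above 0.0065 m and value of joint keeper above 0.0155 m and velocity of joint tongue below 0.01 m/s and distance of each of lantern_top_c, finial_c, cup_shade_c, pliers_c from where it was at the start of the episode below 0.02 m and linear speed of each of lantern_top, finial, cup_shade, pliers below 0.02 m/s); the robot touches nothing.
It fails at once if the keeper is touched or pushed by the robot (contact force between any of the fingers, the arm and keeper above 0.5 N).
It fails at once if the rack is forced (over 45 N) (contact force between any of the fingers, the arm and rack above 45 N).
It fails at once if a lamp part or the pliers is pushed away (20 mm) or picked up (distance of any of lantern_top_c, finial_c, cup_shade_c, pliers_c from where it was at the start of the episode above 0.02 m).
It also fails if it takes over 67 s, if anything falls off the work surface, if the arm or the gripper's body presses on something with over 40 N, if the wrist force passes 120 N, or if a joint passes its speed limit or range.

## Robot

A 6-joint arm with a two-finger parallel gripper is mounted at the origin on the work surface. World frame = base frame: x ahead of the robot, y to its left, z up, the work surface at z = 0. Lengths are in mm, angles in rad, forces in N, time in s.
With the tool pointing down it reaches from about 300 to 775 mm from the base axis. Payload 14.6 kg.
Tool frame: the origin (TCP) lies on the centre line of the jaws, within the pads' length; the fingertips stand 19 mm ahead of it and the grasp point (between the pads) is the TCP (bot.tip_reach is the distance from the TCP to the fingertips, in mm); y points along the fingers, x is the direction in which the jaws open and shut, and the axes are right-handed (so a half turn about y gives the same grasp; the last joint's range is limited). The gripper opens to 85 mm and grips with 20 to 120 N. Pads are 22 mm wide; open, the fingers measure 114 mm over their backs; the gripper's body (76 mm by 85 mm) begins 54 mm behind the grasp point. The pads swing forward as they close: fully open they stand 13 mm farther back than shut.
Start: joints at [-1.279, 0.3, 1.521, -0, 1.321, -0.067], TCP at [193.126, -514.968, 250.281] pointing down, gripper open.
Joint ranges: [-3.03, 3.03], [-0.79, 2.21], [0.23, 2.52], [-1.04, 4.18], [0, 3.07], [-2.55, 2.55]. Speed limits (rad/s): [2.22, 2.22, 2.57, 3.14, 3.14, 3.14].

## Interface

Orientations are given as a unit quaternion [w, x, y, z].
In Python, from rig import bot gives the robot as it stands. Calls block until the motion is done:
- bot.move_to(position, orientation): joint-space move of the TCP to a pose.
- bot.servo_line(position, attitude=None, speed=150, until_force=None): straight line of the TCP; attitude=None keeps the orientation; speed is the mean speed in mm/s. With until_force (N) it stops when the force on the tool has changed by that much, and returns True; else False.
- bot.move_joints(angles): joint-space move.
- bot.move_gripper(opening, grip_force=None): finger opening in mm; grip_force is the grip in N (None keeps the last); returns when the fingers have stopped.
- bot.dwell(seconds).
- bot.ik(position, orientation): joint angles nearest the present ones, or None.
- bot.read_state(): the state.
- bot.read_camera(name): name is "scene" or "side" or "wrist"; returns a dict with "image" (400x640x3 uint8, blue, green, red), "depth" (400x640 float32, mm along the optical axis (not along the pixel's ray), 0 where there is no reading), "fovy" (degrees; the focal length in pixels is half the picture's height over the tangent of half this angle, whatever the lens; pixels are square), "cx", "cy" (the principal point, pixels), "eye" and "attitude" of the camera in the world; the wrist camera has in their place "mount" (4x4, takes a point from camera to tool coordinates, whose origin is the TCP and whose axes are the tool frame's). Camera axes: x right, y down, z forward; pixel columns grow to the right and rows downward; lengths in mm; the calibration is good to about 2 mm. The wrist camera is an equidistant fisheye: a pixel r from the principal point sees the ray r / f radians off the axis. A picture is of the moment at which its call begins: read the wrist's pose just before it.
A pose or a line that the arm cannot do raises bot.MotionError and nothing moves.
- bot.finish_job(): hands the job in, once; it reports no verdict.
The state is a dict: "clock": time; "joint_positions": joint angles; "qvel": joint speeds; "effort": joint torques, N m; "ee_pos": TCP position; "tool_rot": TCP orientation; "ft_force": force on the tool from outside, world axes, zero at the start; "moment": the same for the moment, N m; "grip_width": finger opening in mm.
Only numpy, scipy, OpenCV 4.12 (cv2) and the standard library are available. Lean on these libraries where they do the work, as an engineer would, in place of code of your own. Each camera call takes 0.05 s, during which the arm holds its last target. There are 200 camera calls.

## Working session

There is one attempt and no reset: what is moved stays moved. The work goes in short steps, each a Python script; the robot and the scene stay as the last script left them, time stands still between calls to the robot, and variables do not carry over. Pictures are saved under pics/ and viewed, on a budget of 10 in all, crops included, one or two more only if the job needs it, and the job is handed in when it is done.

```bash
mkdir -p pics; ls
cat > cam.py <<'E'
import numpy as np, cv2
from scipy.spatial.transform import Rotation as R
def rot(q): return R.from_quat([q[1],q[2],q[3],q[0]]).as_matrix()
def cloud(c):
    """world points of every pixel (pinhole cameras)"""
    d=c["depth"];h,w=d.shape;f=h/2/np.tan(np.radians(c["fovy"])/2)
    u,v=np.meshgrid(np.arange(w),np.arange(h))
    p=np.dstack([(u-c["cx"])/f*d,(v-c["cy"])/f*d,d])
    A=np.array(c["attitude"]);A=rot(A) if A.size==4 else A
    return p@A.T+np.array(c["eye"])
E
python3 - <<'E'
from rig import bot
from cam import *
import pickle
for n in("scene","side"):
    c=bot.read_camera(n);pickle.dump(c,open(n+".pkl","wb"))
    cv2.imwrite(f"pics/{n}0.png",c["image"]);print(n,c["eye"],c["attitude"],c["fovy"],c["cx"],c["cy"],(c["depth"]>0).mean())
print(bot.read_state(),bot.tip_reach)
E
```

```text
pics
scene [1001.29926607  272.05292624  550.97788425] [-0.2024078   0.45310144  0.79426605 -0.35053048] 55.51764318398475 330.6021319402619 191.17775698709067 0.99626171875
side [404.90578285 494.61482178 647.25938767] [ 0.05855099 -0.14599836  0.92363736 -0.34950006] 55.71939397036922 320.34966781445337 203.54961593273998 0.99599609375
{'clock': 0.1, 'joint_positions': array([-1.27857148e+00,  3.00436746e-01,  1.52152581e+00,  4.16794984e-07,
        1.32069014e+00, -6.66113187e-02]), 'qvel': array([ 0.00162045, -0.00157073, -0.00246719,  0.00099463, -0.00068396,
       -0.00068234]), 'effort': array([ 1.21753365e-03, -5.44380820e+01, -3.62369049e+01, -8.48604259e-05,
        3.05104702e-03,  6.86823023e-05]), 'ee_pos': array([ 193.08848366, -514.7899272 ,  249.7635286 ]), 'tool_rot': array([ 0.58143587, -0.58096866,  0.40303838, -0.40245225]), 'ft_force': array([0.49194055, 0.81501779, 0.03      ]), 'moment': array([-0.02165559,  0.03037085, -0.02202064]), 'grip_width': 85.63270753973909} 19.0
```

View pics/scene0.png

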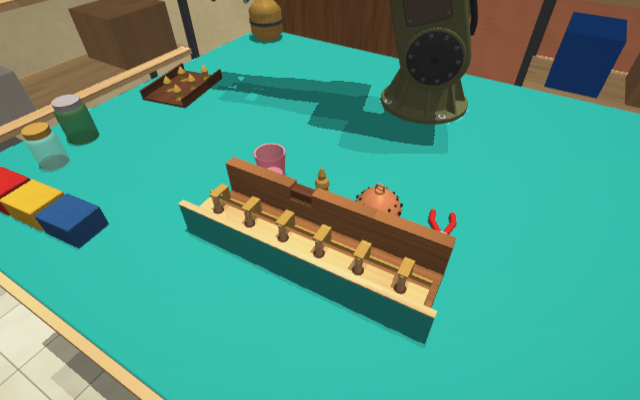

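View pics/side0.png

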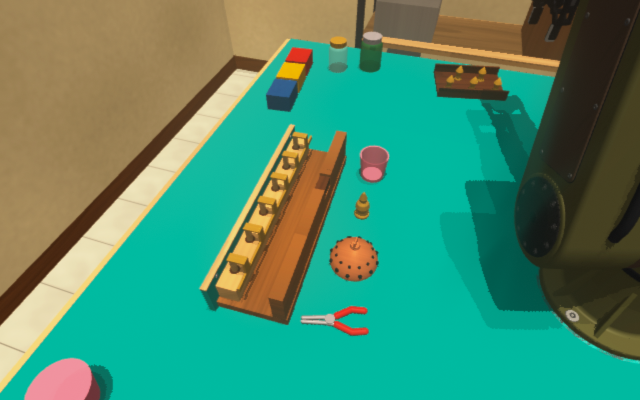

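The scene view, taken from behind, shows the rail top running from about (452,240) at the robot's left end to (230,161), with a notch near (300,193). The lamp parts stand in front of the rail: lantern (380,203), finial (322,182), cup (270,158), pliers (442,222).

Run:
```python
from cam import *
import pickle
for n in("scene","side"):
    c=pickle.load(open(n+".pkl","rb"));P=cloud(c);im=c["image"].astype(int)
    hsv=cv2.cvtColor(c["image"],cv2.COLOR_BGR2HSV)
    tab=(abs(hsv[...,0].astype(int)-86)<8)&(hsv[...,1]>150)&(abs(P[...,2])<15)&(abs(P[...,0]-450)<250)
    print(n,"table z",np.median(P[tab][:,2]))
    # rail top: upward normals at z~90
    near=(P[...,0]>250)&(P[...,0]<800)&(abs(P[...,1])<400)
    m=near&(abs(P[...,2]-90)<5)&(hsv[...,0]<20)&(im[...,2]<150)
    m=cv2.morphologyEx(m.astype(np.uint8),cv2.MORPH_OPEN,np.ones((2,2)))
    k,l,s,_=cv2.connectedComponentsWithStats(m)
    for i in np.argsort(-s[1:,4])[:4]+1:
        q=P[l==i];(cx,cy),(w,h),a=cv2.minAreaRect(q[:,:2].astype(np.float32))
        print(s[i],np.round([cx,cy,w,h,a]),"z",np.percentile(q[:,2],[5,50,95]).round(1))
        print(cv2.boxPoints(((cx,cy),(w,h),a)).round(0).tolist())
    for nm,mm in dict(red=((hsv[...,0]<6)&(hsv[...,1]>200)),pink=((hsv[...,0]>165)&(hsv[...,1]>80)),cop=((hsv[...,0]>6)&(hsv[...,0]<20)&(hsv[...,1]>120)&(im[...,2]>130))).items():
        mm=(mm&near&(P[...,2]>4)).astype(np.uint8);k,l,s,_=cv2.connectedComponentsWithStats(mm)
        for i in range(1,k):
            if s[i,4]>60: q=P[l==i];print(nm,s[i].tolist(),np.percentile(q,[3,97],axis=0).round().tolist())
```

```text
scene table z -1.6939740750094643
[372 219  26  11  56] [584. 132.   4.  45.   1.] z [83.2 85.9 88.3]
[[581.0, 155.0], [582.0, 109.0], [586.0, 109.0], [585.0, 155.0]]
[399 277   8   6  31] [646. 199.  55.   9.   1.] z [58.8 86.8 91.6]
[[618.0, 203.0], [618.0, 194.0], [673.0, 195.0], [673.0, 204.0]]
[356 259   7   5  24] [829. 195. 378.   9.  23.] z [62.3 87.2 94. ]
[[652.0, 127.0], [656.0, 118.0], [1005.0, 263.0], [1001.0, 272.0]]
[316 243   7   4  23] [676.  62.   4.  10.  54.] z [82.  86.3 91.8]
[[670.0, 63.0], [679.0, 57.0], [681.0, 61.0], [673.0, 67.0]]
red [429, 210, 11, 20, 98] [[430.0, 176.0, 7.0], [474.0, 201.0, 11.0]]
red [445, 213, 11, 21, 103] [[421.0, 212.0, 8.0], [470.0, 225.0, 12.0]]
pink [255, 144, 30, 30, 689] [[468.0, -206.0, 24.0], [529.0, -144.0, 63.0]]
cop [226, 158, 70, 29, 614] [[570.0, -199.0, 87.0], [595.0, -61.0, 90.0]]
cop [312, 172, 144, 76, 2419] [[466.0, -39.0, 23.0], [584.0, 233.0, 90.0]]
cop [211, 191, 46, 36, 353] [[598.0, -199.0, 17.0], [687.0, -84.0, 99.0]]
cop [251, 202, 43, 26, 401] [[593.0, -121.0, 17.0], [681.0, -5.0, 99.0]]
cop [285, 216, 46, 41
[... 869 characters left out ...]
 178.0, 9.0], [475.0, 206.0, 14.0]]
red [335, 322, 32, 12, 138] [[418.0, 215.0, 9.0], [471.0, 226.0, 14.0]]
pink [361, 147, 22, 34, 307] [[475.0, -192.0, 11.0], [525.0, -142.0, 67.0]]
cop [267, 125, 27, 51, 94] [[699.0, -200.0, 77.0], [710.0, -31.0, 81.0]]
cop [217, 131, 129, 185, 5505] [[561.0, -177.0, 19.0], [653.0, 242.0, 92.0]]
cop [231, 139, 75, 128, 1235] [[642.0, -140.0, 59.0], [694.0, 191.0, 101.0]]
cop [357, 201, 11, 9, 63] [[480.0, -46.0, 33.0], [500.0, -34.0, 44.0]]
cop [330, 237, 47, 44, 1438] [[436.0, 56.0, 10.0], [513.0, 121.0, 56.0]]
cop [200, 241, 28, 49, 112] [[695.0, 161.0, 77.0], [702.0, 259.0, 80.0]]
cop [216, 271, 30, 21, 135] [[639.0, 200.0, 52.0], [682.0, 239.0, 73.0]]
```

Run:
```python
from cam import *
import pickle
for n,zt in(("scene",88.5),("side",91)):
    c=pickle.load(open(n+".pkl","rb"));P=cloud(c)
    print(n)
    m=(abs(P[...,2]-zt)<3.5)&(P[...,0]>530)&(P[...,0]<622)&(abs(P[...,1])<300)
    k,l,s,_=cv2.connectedComponentsWithStats(m.astype(np.uint8))
    al=[]
    for i in np.argsort(-s[1:,4])[:4]+1:
        if s[i,4]<60: continue
        q=P[l==i];al.append(q)
        print(s[i],cv2.boxPoints(cv2.minAreaRect(q[:,:2].astype(np.float32))).round(1).tolist(),"z",np.percentile(q[:,2],[5,50,95]).round(1))
    q=np.vstack(al);mu=q[:,:2].mean(0);print("fit",np.polyfit(q[:,1],q[:,0],1))
    # upstand top (z 78, turquoise)
    print("profile (y bin: x min/max, z)")
    for y in range(-220,270,40):
        b=q[abs(q[:,1]-y)<8]
        if len(b):print(y,np.percentile(b[:,0],[3,97]).round(1),b[:,2].mean().round(1),len(b))
```

```text
scene
[ 311  188  145   62 1788] [[553.0, 243.39999389648438], [564.2000122070312, -10.600000381469727], [592.0, -9.399999618530273], [580.7999877929688, 244.60000610351562]] z [86.4 88.5 89.8]
[226 157  70  32 722] [[565.5, -56.29999923706055], [571.7000122070312, -206.60000610351562], [599.2000122070312, -205.5], [593.0999755859375, -55.20000076293945]] z [86.3 88.5 89.8]
fit [-4.02204020e-02  5.78324014e+02]
profile (y bin: x min/max, z)
-180 [572.5 596.8] 88.5 75
-140 [571.7 595.1] 88.4 73
-100 [568.9 593.5] 88.3 77
-60 [568.9 592.1] 88.0 69
20 [564.7 588.5] 88.0 92
60 [563.6 586.7] 88.2 99
100 [561.4 585.2] 88.2 106
140 [559.3 583.9] 88.4 121
180 [558.6 582.3] 88.6 122
220 [556.3 580.6] 88.6 139
side
[ 268  188   57  114 1614] [[553.7999877929688, 244.6999969482422], [564.5999755859375, -11.0], [590.0999755859375, -9.899999618530273], [579.2999877929688, 245.8000030517578]] z [89.  90.8 92.4]
[320 131  27  46 513] [[566.0, -54.79999923706055], [572.2999877929688, -205.5], [597.7000122070312, -204.39999389648438], [591.4000244140625, -53.70000076293945]] z [89.1 91.1 92.7]
fit [-3.98018636e-02  5.76187782e+02]
profile (y bin: x min/max, z)
-180 [571.7 595.2] 91.3 47
-140 [569.9 594.1] 90.9 54
-100 [568.  591.8] 91.1 56
-60 [567.2 589.8] 90.4 58
20 [564.  586.9] 90.7 74
60 [562.7 585.5] 90.6 81
100 [561.2 583.3] 90.7 90
140 [558.9 582.4] 91.0 103
180 [557.3 580.5] 91.0 118
220 [555.8 579.3] 90.8 132
```

The two views agree. The rail's left end is at about (567,244) and it has 450 mm of edge. The notch spans y from -10.5 to -55, so its centre is about 277 mm from the left end. Next I close the gripper, move above the left end and touch down.

```bash
cat > rail.py <<'E'
from cam import *
from rig import bot
yaw=0.0433
X=np.array([np.cos(yaw),np.sin(yaw),0]);Y=np.array([-np.sin(yaw),np.cos(yaw),0])
RL=np.array([566.7,244.2,90.])
def pt(s,h): return RL-Y*s+[0,0,h+bot.tip_reach]     # TCP for tip s mm along, h mm above the edge
def quat(sign):
    x=sign*X;y=np.array([0,0,-1.]);q=R.from_matrix(np.c_[x,y,np.cross(x,y)]).as_quat();return np.r_[q[3],q[:3]]
def fz(n=4):
    v=[]
    for _ in range(n): bot.dwell(.02);v.append(bot.read_state()["ft_force"])
    return np.mean(v,0)
def along(st=None):
    p=(st or bot.read_state())["ee_pos"]-RL; return p@-Y,p@X,p[2]-bot.tip_reach
E
python3 - <<'E'
from rail import *
sols={s:bot.ik(pt(40,60),quat(s)) for s in(1,-1)};print(sols)
s=min((k for k in sols if sols[k] is not None),key=lambda k:abs(sols[k][5]));print(s)
open("sign","w").write(str(s))
bot.move_gripper(0,30)
bot.move_to(pt(40,60),quat(s)); 
f0=fz();print("free",f0,along(),bot.read_state()["grip_width"])
bot.servo_line(pt(40,8),speed=60)
print("hit",bot.servo_line(pt(40,-5),speed=10,until_force=2.5),along(),fz()-f0)
bot.dwell(.2);print(along(),fz()-f0,bot.read_state()["clock"])
np.save("f0.npy",f0)
E
```

```text
{1: array([ 2.84303628e-01,  4.92527236e-01,  1.44882771e+00, -4.44089210e-16,
        1.20023770e+00,  2.41003628e-01]), -1: None}
1
free [-0.02233451  0.0062803   0.29377723] (np.float64(40.61281464163485), np.float64(0.1935744163257309), np.float64(60.09284135571153)) 0.022133954045108196
hit True (np.float64(39.998062848938794), np.float64(0.02432358394805633), np.float64(0.40346652496614865)) [-0.96482881 -0.06285658  4.81509074]
(np.float64(39.98095467064454), np.float64(0.03236053335106673), np.float64(0.4084828738784836)) [-1.28431049 -0.6727565   5.3699833 ] 5.9583
```

Contact is made at about 5 N, with the edge at +0.4 mm from my estimate. Now I stroke right, trimming the height on the measured force, until the notch is felt.

Run:
```python
from rail import *
f0=np.load("f0.npy");s,_,h=along();h-=.05;log=[]
while s<276:
    s=min(s+8,276.5)
    try: bot.servo_line(pt(s,h),speed=40)
    except bot.MotionError as e: print(e);break
    f=fz(3)-f0;a=along();log.append((s,h,a[2],*f))
    if s>240 and f[2]<.8: break      # edge gone: in the notch
    if f[2]>20 or np.hypot(f[0],f[1])>15: print("high");break
    h+=np.clip(.03*(f[2]-5),-.25,.25)
print(np.round(log,2));print(bot.read_state()["clock"],along())
```

```text
[[ 4.80e+01  3.60e-01  4.40e-01  3.40e-01 -2.42e+00  2.56e+00]
 [ 5.60e+01  2.80e-01  4.00e-01  1.50e-01 -3.73e+00  4.42e+00]
 [ 6.40e+01  2.70e-01  4.00e-01 -7.00e-02 -2.14e+00  5.64e+00]
 [ 7.20e+01  2.80e-01  3.90e-01  1.00e-02 -9.80e-01  5.57e+00]
 [ 8.00e+01  3.00e-01  3.90e-01 -7.30e-01 -1.54e+00  5.48e+00]
 [ 8.80e+01  3.20e-01  3.80e-01 -7.50e-01 -1.12e+00  5.56e+00]
 [ 9.60e+01  3.30e-01  3.70e-01 -8.00e-02 -1.87e+00  5.11e+00]
 [ 1.04e+02  3.40e-01  3.70e-01 -4.00e-01 -1.52e+00  5.85e+00]
 [ 1.12e+02  3.60e-01  3.80e-01 -5.70e-01 -1.50e+00  5.27e+00]
 [ 1.20e+02  3.70e-01  4.00e-01 -3.80e-01 -1.74e+00  4.93e+00]
 [ 1.28e+02  3.70e-01  3.90e-01 -2.40e-01 -1.76e+00  4.88e+00]
 [ 1.36e+02  3.60e-01  3.50e-01  1.00e-02 -1.34e+00  5.16e+00]
 [ 1.44e+02  3.70e-01  1.10e-01 -3.10e-01 -1.20e+00  1.05e+00]
 [ 1.52e+02  2.50e-01  1.30e-01  3.80e-01 -6.60e-01 -1.60e-01]
 [ 1.60e+02  1.00e-01  1.10e-01 -3.20e-01 -4.90e-01  1.03e+00]
 [ 1.68e+02 -2.00e-02  1.00e-01  1.50e-01 -2.20e+00  2.60e+00]
 [ 1.76e+02 -1.00e-01  9.00e-02  3.70e-01 -3.76e+00  4.86e+00]
 [ 1.84e+02 -1.00e-01  8.00e-02  1.70e-01 -1.87e+00  5.16e+00]
 [ 1.92e+02 -9.00e-02  7.00e-02 -2.40e-01 -1.83e+00  4.98e+00]
 [ 2.00e+02 -1.00e-01  8.00e-02 -3.20e-01 -1.62e+00  4.60e+00]
 [ 2.08e+02 -1.10e-01  8.00e-02 -7.00e-02 -1.78e+00  4.57e+00]
 [ 2.16e+02 -1.20e-01  7.00e-02 -3.90e-01 -1.35e+00  4.56e+00]
 [ 2.24e+02 -1.30e-01  7.00e-02 -1.00e-02 -1.42e+00  5.22e+00]
 [ 2.32e+02 -1.30e-01  9.00e-02 -6.00e-02 -2.03e+00  5.78e+00]
 [ 2.40e+02 -1.00e-01  6.00e-02  1.60e-01 -1.71e+00  4.73e+00]
 [ 2.48e+02 -1.10e-01  5.00e-02 -4.70e-01 -1.40e+00  4.80e+00]
 [ 2.56e+02 -1.20e-01  4.00e-02  6.20e-01 -1.52e+00  4.28e+00]
 [ 2.64e+02 -1.40e-01 -5.60e-01 -2.40e-01  4.20e-01 -6.40e-01]]
17.1583 (np.float64(264.0052578660798), np.float64(-0.25781776755590735), np.float64(-0.5594803111209785))
```

The fingertip dropped off the edge between 256 and 264 mm, as expected for a notch starting at about 254 mm. The 0.3 mm step at 135 mm was also felt. I now go to the centre at 277 mm and press.

Run:
```python
from rail import *
f0=np.load("f0.npy")
print(bot.servo_line(pt(277,-.5),speed=30,until_force=6))
print("touch",bot.servo_line(pt(277,-10),speed=15,until_force=3),along(),fz()-f0)
h=along()[2]
while h>-15:
    h-=1; bot.servo_line(pt(277,h),speed=15); f=fz(3)-f0
    print(round(h,2),np.round(along(),2),f.round(1))
    if f[2]>14 or np.hypot(*f[:2])>12: break
bot.dwell(.3);print(fz()-f0,along(),bot.read_state()["clock"])
```

```text
False
touch True (np.float64(276.8998205268905), np.float64(-0.1002700798607787), np.float64(-6.923382393993933)) [0.42317029 0.41819808 0.65497597]
-7.9 [ 2.7694e+02 -9.0000e-02 -8.0000e+00] [-0.7  0.6  0.9]
-8.9 [ 2.7697e+02 -5.0000e-02 -8.9900e+00] [-1.5  1.   1.4]
-9.9 [ 2.77e+02 -1.00e-02 -9.98e+00] [-1.4  0.9  1.7]
-10.9 [ 2.7699e+02 -1.0000e-02 -1.0990e+01] [-0.9  0.5  1.6]
-11.9 [ 2.7699e+02  3.0000e-02 -1.1950e+01] [-0.9  0.8  1.5]
-12.9 [ 2.7697e+02  2.0000e-02 -1.2980e+01] [-0.3  0.5  1.6]
-13.9 [276.99   0.   -13.96] [-1.5  0.7  2.2]
-14.9 [ 2.7705e+02  1.2000e-01 -1.4040e+01] [-5.7  1.4 12.3]
-15.9 [ 2.7709e+02  1.8000e-01 -1.4200e+01] [-10.8   1.   21.9]
[-10.93627392   0.67624368  22.01233485] (np.float64(277.0803746287634), np.float64(0.18513041586682438), np.float64(-14.205180752028582)) 21.3333
```

The tongue met a firm stop at -14.1 mm, its full travel. I retreat straight up and then away to the side, and check the keeper and the parts.

Run:
```python
from rail import *
import pickle
bot.servo_line(pt(277,-10),speed=30);bot.servo_line(pt(277,120),speed=80)
bot.move_to([193.1,-515,250],quat(1)) if bot.ik([193.1,-515,250],quat(1)) is not None else bot.move_joints([-1.279,.3,1.521,0,1.321,-.067])
bot.dwell(.5);print(bot.read_state()["clock"],bot.read_state()["ft_force"])
out=[]
for n in("scene","side"):
    a=pickle.load(open(n+".pkl","rb"));b=bot.read_camera(n);Q=cloud(b)
    r=slice(130,330),slice(170,490)
    out.append(np.hstack([a["image"][r],b["image"][r]]))
    d=cv2.absdiff(a["image"],b["image"]).max(2)
    # rail floor height in the notch
    s=(Q-RL)@-Y;x=(Q-RL)@X
    for A,nm in((cloud(a),"before"),(Q,"after")):
        s=(A-RL)@-Y;x=(A-RL)@X;m=(abs(s-277)<10)&(abs(x)<6)&(A[...,2]>50);e=(abs(s-220)<15)&(abs(x)<8)&(A[...,2]>50)
        print(n,nm,"notch floor below edge",np.median(A[e][:,2])-np.median(A[m][:,2]))
cv2.imwrite("pics/cmp.png",np.vstack(out))
```

```text
26.1667 [-1.08460619 -0.84170769 -0.65215687]
scene before notch floor below edge 6.258894130367537
scene after notch floor below edge 14.083445679525397
side before notch floor below edge 6.23670014205868
side after notch floor below edge 14.10012906211216
```

View pics/cmp.png

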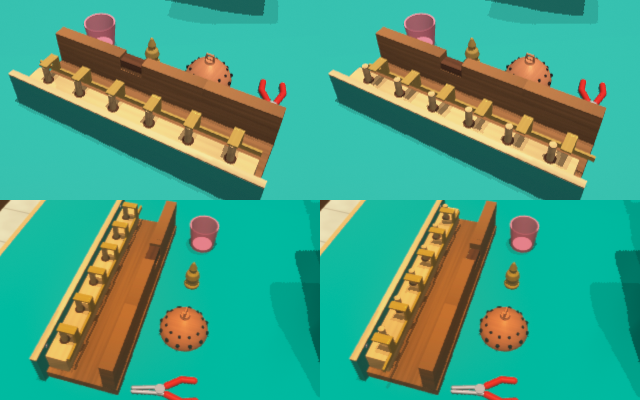

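The before/after picture (left/right halves) shows the tabs moved off the dowel tops towards the robot's left. The lamp parts and pliers have not moved, and the hand is clear of the rack.

```bash
python3 -c "
from rig import bot
bot.finish_job();print('done')"
```

```text
the job is handed in; nothing more can be done
done
```

The rack is released: the tongue is fully down, the keeper has slid clear of all six dowels, and I have handed the job in.

I put a closed fingertip on the rail's edge 40 mm from its left end and stroked right at about 5 N. I felt the 0.3 mm step near 135 mm, where the contact dropped to roughly 0–1 N for about 25 mm before recovering. The tip then fell into the notch at about 260 mm. I pressed the tongue at 277 mm to its stop, with about 22 N at the end, and moved the hand away to the side.

- **Tongue:** both cameras put the notch floor 14.1 mm below the edge, against 6.2 mm before.
- **Keeper:** the before/after pictures show every tab off its dowel; I did not measure the slide itself.
- **Loose parts:** the lamp parts and pliers look unmoved in the same pictures.
- **Time:** the robot's clock read about 26 s of the 67 s allowed.
- **Disagreement:** the force while the tongue moved read only about 1–2 N, less than the stated 5 N drag, but the positions and images agree that it is fully down.

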